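# Pull the filter cassette of the flow tester

### The arm

A 6-joint arm with a two-finger parallel gripper is mounted at the origin on the work surface. World frame = base frame: x ahead of the robot, y to its left, z up, the work surface at z = 0. Lengths are in mm, angles in rad, forces in N, time in s.
With the tool pointing down it reaches from about 350 to 975 mm from the base axis. Payload 7.1 kg.
Tool frame: the origin (TCP) lies midway between the tips of the shut fingers; the grasp point (between the pads) lies 19 mm behind it (ctrl.hold_point_z is the distance from the TCP to the grasp point, in mm); x points along the fingers, y is the direction in which the jaws open and shut, and the axes are right-handed (so a half turn about x gives the same grasp; the last joint's range is limited). The gripper opens to 88 mm and grips with 3 to 60 N. Pads are 20 mm wide; open, the fingers measure 115 mm over their backs; the gripper's body (75 mm by 178 mm) begins 61 mm behind the grasp point.
Start: joints at [-1.26, 0.423, 1.63, -0, 1.089, -0.019], TCP at [202.426, -591.294, 222.675] pointing down, gripper open.
Joint ranges: [-3, 3], [-0.9, 2.11], [0.09, 2.58], [-1.31, 4.45], [0.11, 2.69], [-2.54, 2.54]. Speed limits (rad/s): [2.39, 2.39, 3.01, 3.14, 3.14, 3.14].

### API

Orientations are given as a rotation vector (axis times angle).
In Python, from workcell import ctrl, get_image, calibration gives the robot as it stands.
- The arm moves only by the tool move_arm, never from a script. Its argument "rows" is a list of rows, each a list of 5 numbers: the shift along the world's x, y, z in mm, then the turn about the world's z in rad, then the closure, from -1 (fully open) to 1 (shut). In form: [[tx, ty, tz, roll, jaw], ...]. A call has 1 to 12 rows; each row is the pose to reach, as a shift and turn from the pose measured when the call began; what a row does not reach only later rows make up. A row lasts 1/8 s, in which the tool goes at most 62.5 mm and 10.7 degrees, less where a joint would pass 70% of its speed; a pose out of reach is approached as far as the arm can. A call with a gripper value outside its range is refused whole. The fingers move at their own pace and stop on an object; the grip force is fixed at half the most. Time passes only in rows, so rows that repeat a pose let the fingers close. It gives the time, the measured TCP pose, the force and the opening at its end, in the units of the state.
- ctrl.get_obs(): the state, without advancing time (a new reading comes with each control period).
- get_image(name): name is "side" or "top"; returns the picture (480x640x3 uint8, blue, green, red); there is no depth.
- calibration(name): a dict with "fx", "fy", "cx", "cy" (pixels), "D" ([k1, k2, p1, p2, k3] as OpenCV has them; the pictures are not rectified), "view" (4x4, takes a point from world to camera coordinates). Camera axes: x right, y up, looking along -z (the intrinsics and any distortion apply to the point x, -y, -z); pixel columns grow to the right and rows downward; lengths in mm; the calibration is good to about 2 mm. A picture is of the moment at which its call begins. calibration takes no time and is no camera call.
- ctrl.close_job(): hands the job in, once; it reports no verdict.
The state is a dict: "t": time; "qpos": joint angles; "qvel": joint speeds; "joint_torque": joint torques, N m; "ee_pos": TCP position; "orientation": TCP orientation; "ft_force": force on the tool from outside, world axes, zero at the start; "moment": the same for the moment, N m; "width": finger opening in mm.
Only numpy, scipy, OpenCV 4.12 (cv2) and the standard library are available. Lean on these libraries where they do the work, as an engineer would, in place of code of your own. Each camera call takes 0.05 s, during which the arm holds its last target.

### The job

The air filter of the flow tester is due for a check. Take the flat pry blade, push it into the slot under the lip of the filter box's cover, lever the cover up with it and swing it fully open so that it stays open, and lay the blade back down flat on the bench. Then pinch the two side catches of the filter cassette together while it still sits in its seat, lift it upright until it is well clear above the open box, and finish while holding it there still with both catches pinched in; leave the other parts on the bench alone.

Things in the scene. Friction and masses are not known exactly. Their poses are not given: they have to be found in the camera images.
- filter_box: Fixed grey box, 140 mm in its x, 124 in y, 80 high, walls 5, inner floor at z 10. Origin: middle of its underside; z up. Cover hinged on the -y rim, lip and slot mid +y side. The cassette stands mid-box between end guides (y +-32 to +-38, to z 35) and under two ledges (x +-24.5 to +-40.5, z 27 to 35) that hold its hooks; else empty: 39 mm from each catch pad to the wall for a finger.
- slot (a point): Mouth of the prying slot, at (0, 76, 75.5) mm in the box frame, with the box's axes; fixed. The slot is 9 mm high, from z 71 (top of a fixed sill 76 mm wide that juts 14 mm out of the wall) to z 80 (underside of the cover's lip, 60 mm wide), and 14 mm deep in -y, to the box wall at y = 62. A blade goes in level, along the box's -y.
- cover_hinge (a point): Hinge axis of the cover at its middle, at (0, -64, 80) mm in the box frame, parallel to the box's x; fixed, with the box's axes.
- cover_lip (a point): Middle of the lower outer edge of the cover's lip; it moves with the cover, 141 mm from the hinge axis, at (0, 77, 80) mm in the box frame when shut. The cover is a clear plate 5 mm thick and 144 mm wide in x (the lip 60 mm), about 100 g.
- cover (a joint): Opening angle of the cover in rad: 0 shut (level), 1.57 upright, stop at 1.85. A stiff hinge (0.13 N m): it stays where it is left. About 1.5 N at the lip lifts it.
- cassette: Loose black filter cassette, 30 mm in its x, 60 in y, 52 high, 150 to 270 g, a grey catch on either x side. Origin: middle of its underside; seated, it lies mid-box at z 10 with the box's axes. Its top is 18 mm, its pads' tops 9 mm below the shut cover. A hook at each catch's foot (z 10 to 16) sits 1 mm under a ledge, overlapping it by 3.5 mm: with the catches out it cannot be lifted.
- catch_near_pad (a point): Middle of the outer face of the catch pad on the cassette's -x side (the robot's side), at (-26, 0, 51) mm in the cassette frame when out. Pad 26 mm wide in y, from z 41 to 61. Moves 6 mm in when pressed.
- catch_far_pad (a point): The same on the cassette's +x side, at (26, 0, 51) mm when out. The pads are 52 mm apart when out and 40 mm when both are fully in; a pinch closes along the cassette's x.
- catch_near (a joint): Travel of the near catch in m: 0 out (hooked), 0.006 fully in. Spring 3.6 N at the start, 7.2 N fully in. It frees its hook at about 0.0035 when the cassette is centred; press it to the stop.
- catch_far (a joint): The same for the far catch.
- pry_blade: Loose flat pry blade lying on the bench, 90 to 140 g. Origin: underside, at the joint of handle and blade; x towards the blade's tip, z up. Handle: black, 90 mm long (x -90 to 0), 22 mm wide, 20 mm high. Blade: steel, 90 mm long (x 0 to 90), 16 mm wide, 3 mm thick, level at z = 10 mm (z 8.5 to 11.5).
- blade_grip (a point): Point on the handle's axis to grip, near the centre of mass, at (-18, 0, 10) mm in the blade's frame, with its axes.
- blade_tip (a point): Middle of the blade's end, at (90, 0, 10) mm in the blade's frame.
- throttle_a: Bystander: loose cast aluminium throttle body, 76 mm square at its foot, a bored barrel of 68 mm diameter and 70 mm high with a dark motor case on one side; origin at the middle of its underside.
- throttle_b: Bystander: a second throttle body, the same.
- reel: Bystander: loose reel, a ring of 80 mm diameter and 45 mm high standing on its end; origin at the middle of its underside.

How it is judged:
By the outcome, as a careful person would: the job done as asked, in the order asked, and still so for the second after the job is handed in, while the arm keeps its last pose, push and grip.
It also fails if it takes over 64 s, if anything falls off the work surface, if the arm or the gripper's body presses on something with over 40 N, if the wrist force passes 120 N, or if a joint passes its speed limit or range.

## Working session

There is one attempt and no reset: what is moved stays moved. The work goes in short steps, Python scripts to look and compute and a tool call to move; the robot and the scene stay as the last step left them, time stands still between calls to the robot, and variables do not carry over. Pictures are saved under pics/ and viewed, and the job is handed in when it is done.

Besides the shell and the picture viewer there is one more tool, called after "Call:" as name([rows], argument=value, ...), one row to a line, values as JSON. move_arm: Moves the arm, as the interface text tells. Its arguments: {"type":"object","properties":{"rows":{"type":"array"}},"required":["rows"]}

```bash
ls; mkdir -p pics
python3 - <<'E'
from workcell import ctrl,get_image,calibration
import cv2
for n in("side","top"):
    cv2.imwrite(f"pics/{n}0.png",get_image(n)); print(n,calibration(n))
print(ctrl.get_obs())
E
```

```text
pics
side {'fx': 573.8264602259421, 'fy': 573.8264602259421, 'cx': 328.4862766780904, 'cy': 233.01739628054986, 'D': array([-0.11277283,  0.        ,  0.        ,  0.        ,  0.        ]), 'view': array([[-8.40193729e-01, -5.42022793e-01,  1.69053292e-02,
         4.45407421e+02],
       [ 3.72118202e-01, -5.53586306e-01,  7.45030366e-01,
        -2.93325112e+02],
       [-3.94464881e-01,  6.32260622e-01,  6.66816289e-01,
        -9.85293753e+02],
       [ 0.00000000e+00,  0.00000000e+00,  0.00000000e+00,
         1.00000000e+00]])}
top {'fx': 463.9778335874718, 'fy': 463.9778335874718, 'cx': 322.30820479687895, 'cy': 238.6640922244751, 'D': array([-0.12180629,  0.        ,  0.        ,  0.        ,  0.        ]), 'view': array([[-1.14412571e-02, -9.99597157e-01,  2.59734755e-02,
        -6.14295112e+01],
       [ 9.86462265e-01, -7.03377260e-03,  1.63837498e-01,
        -5.71300995e+02],
       [-1.63588806e-01,  2.74963604e-02,  9.86145351e-01,
        -8.24025118e+02],
       [ 0.00000000e+00,  0.00000000e+00,  0.00000000e+00,
         1.00000000e+00]])}
{'t': 0.1, 'qpos': array([-1.25998630e+00,  4.23755308e-01,  1.63061653e+00,  7.36458035e-06,
        1.08858843e+00, -1.90097687e-02]), 'qvel': array([ 0.00045165, -0.00214719, -0.00191265,  0.0014877 , -0.00101562,
       -0.00181309]), 'joint_torque': array([-1.70308180e-03, -5.45614922e+01, -2.74324733e+01,  6.44608727e-02,
        1.88227231e-02, -1.65923160e-05]), 'ee_pos': array([ 202.2866706 , -590.82610218,  221.98395595]), 'orientation': array([ 2.04317563,  0.34145986, -2.04357413]), 'ft_force': array([ 0.7236223 ,  0.32074732, -0.66373727]), 'moment': array([ 0.00877989,  0.00948591, -0.02706251]), 'width': 87.51695014589487}
```

View pics/side0.png

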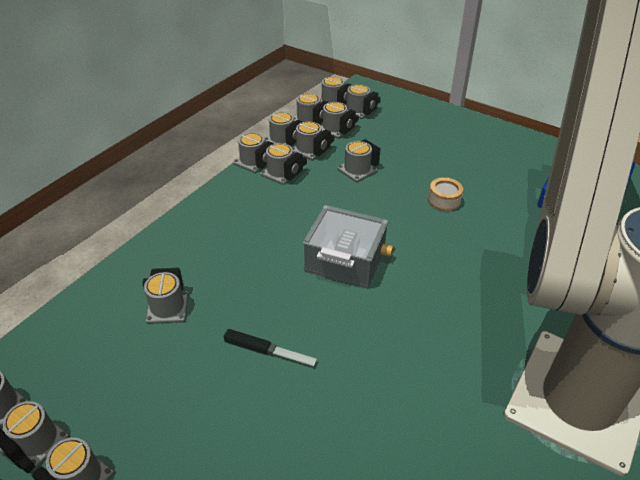

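View pics/top0.png

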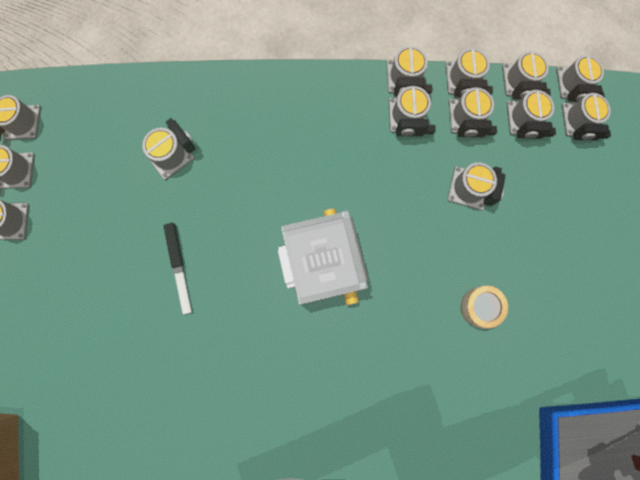

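Run:
```python
import cv2
t=cv2.imread("pics/top0.png");s=cv2.imread("pics/side0.png")
cv2.imwrite("pics/t_box.png",cv2.resize(t[195:320,265:385],None,fx=4.6,fy=4.6,interpolation=cv2.INTER_CUBIC))
cv2.imwrite("pics/s_box.png",cv2.resize(s[195:295,295:405],None,fx=5.5,fy=5.5,interpolation=cv2.INTER_CUBIC))
```

```text
(no output)
```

View pics/t_box.png

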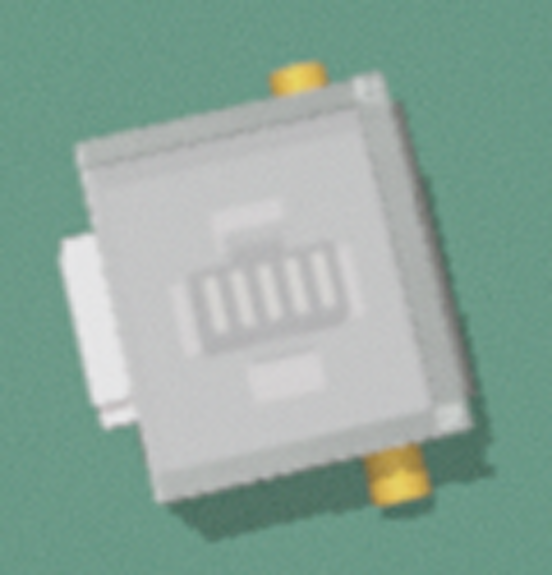

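View pics/s_box.png

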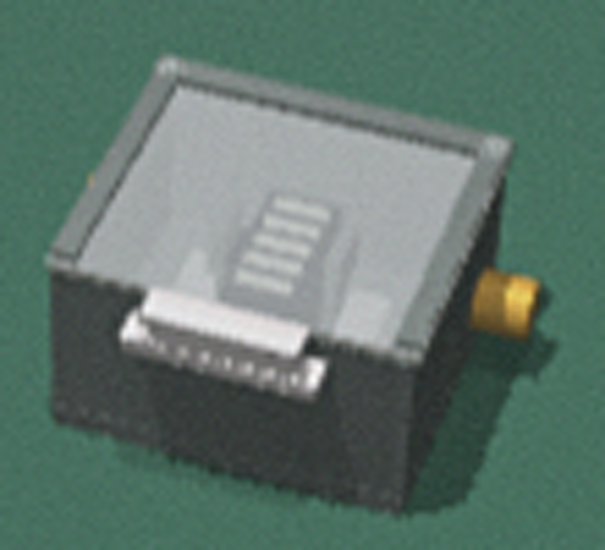

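```bash
cat > h.py <<'E'
import numpy as np,cv2
from workcell import ctrl,get_image,calibration
def K(c): return np.array([[c['fx'],0,c['cx']],[0,c['fy'],c['cy']],[0,0,1.]])
def ray(n,uv):
    c=calibration(n); p=cv2.undistortPoints(np.array(uv,float).reshape(-1,1,2),K(c),c['D']).reshape(-1,2)
    d=np.c_[p[:,0],-p[:,1],-np.ones(len(p))]; R=c['view'][:3,:3]; o=-R.T@c['view'][:3,3]
    return o,d@R
def onz(n,uv,z):
    o,d=ray(n,uv); s=(z-o[2])/d[:,2]; return o+s[:,None]*d
def proj(n,P):
    c=calibration(n);P=np.atleast_2d(P); q=P@c['view'][:3,:3].T+c['view'][:3,3]; q=q*[1,-1,-1]
    return cv2.projectPoints(q,np.zeros(3),np.zeros(3),K(c),c['D'])[0].reshape(-1,2)
def tri(u1,u2):
    o1,d1=ray("top",u1);o2,d2=ray("side",u2); out=[]
    for a,b in zip(d1,d2):
        s=np.linalg.lstsq(np.c_[a,-b],o2-o1,rcond=None)[0]; out.append(np.r_[(o1+s[0]*a+o2+s[1]*b)/2,np.linalg.norm(o1+s[0]*a-o2-s[1]*b)])
    return np.array(out)
def state():
    from scipy.spatial.transform import Rotation as R
    o=ctrl.get_obs(); M=R.from_rotvec(o['orientation']).as_matrix()
    print("t",o['t'],"pos",o['ee_pos'].round(1),"jaw axis deg",np.degrees(np.arctan2(M[1,1],M[0,1])).round(2),"toolx",M[:,0].round(3),"F",o['ft_force'].round(2),"M",o['moment'].round(3),"w",round(o['width'],1),"q",o['qpos'].round(3))
    return o
E
python3 - <<'E'
from h import *
np.set_printoptions(precision=1,suppress=True)
T=np.array([[78,147],[382,75],[470,425],[158,500]])/4.6+[265,195]-0.4   # +x+y,+x-y,-x-y,-x+y
S=np.array([[50,262],[168,62],[510,145],[420,355]])/5.5+[295,195]-0.4
for nm,A in(("top",onz("top",T,85)),("side",onz("side",S,85)),("tri",tri(T,S))):
    print(nm);print(A);A=A[:,:2]
    print("centre",A.mean(0),[np.linalg.norm(A[i]-A[(i+1)%4]) for i in range(4)])
    ex=(A[0]-A[3]+A[1]-A[2]);ey=A[0]-A[1]+A[3]-A[2]
    print("x ang",np.degrees(np.arctan2(ex[1],ex[0])),"y ang",np.degrees(np.arctan2(ey[1],ey[0])))
L=np.array([[62,240],[100,420]])/4.6+[265,195]-.4
print("lip?",onz("top",L,85))
t=cv2.imread("pics/top0.png");s=cv2.imread("pics/side0.png")
# blade
for n,im,(x0,y0,x1,y1) in(("top",t,(150,210,205,325)),("side",s,(210,320,330,375))):
    c=im[y0:y1,x0:x1].astype(int); g=c.max(2);sat=c.max(2)-c.min(2)
    for nm,m in(("handle",(g<60)),("steel",(sat<35)&(g>140))):
        m=m.astype(np.uint8); k,l,st,ce=cv2.connectedComponentsWithStats(m); i=1+st[1:,4].argmax()
        cs,_=cv2.findContours((l==i).astype(np.uint8),0,1); r=cv2.minAreaRect(cs[0]); b=cv2.boxPoints(r)+[x0,y0]
        print(n,nm,st[i,4],ce[i]+[x0,y0],"box",b.round(1).tolist())
        P=onz(n,b,20 if nm=="handle" else 11.5)[:,:2]; print(P.tolist(),"mid",P.mean(0))
state()
E
```

```text
top
[[ 587.2    7.6   85. ]
 [ 615.5 -112.4   85. ]
 [ 477.  -143.7   85. ]
 [ 449.5  -23.3   85. ]]
centre [532.3 -68. ] [np.float64(123.27702068991842), np.float64(141.97005336423177), np.float64(123.5458660252615), np.float64(141.0784117984618)]
x ang 12.67903484230054 y ang 103.03238811199955
side
[[ 584.2   10.7   85. ]
 [ 611.6 -110.3   85. ]
 [ 475.8 -141.5   85. ]
 [ 447.6  -22.4   85. ]]
centre [529.8 -65.9] [np.float64(124.0595810054385), np.float64(139.35557968410234), np.float64(122.31425920308466), np.float64(140.56931731615046)]
x ang 13.277328392354505 y ang 103.02649331961051
tri
[[ 587.3    7.5   81.2    1.4]
 [ 614.9 -113.2   81.9    2.6]
 [ 477.  -144.1   82.6    0.2]
 [ 448.9  -23.5   83.5    1.4]]
centre [532.  -68.3] [np.float64(123.83192949061215), np.float64(141.30992978963783), np.float64(123.773905681949), np.float64(141.80278300166756)]
x ang 12.626710024465284 y ang 103.00980227174341
lip? [[550.4  13.7  85. ]
 [480.3  -1.1  85. ]]
top handle 69 [177.6 244.9] box [[172.4, 225.1], [174.5, 224.7], [182.4, 263.9], [180.3, 264.3]]
[[604.335794964701, 225.88568
[... 437 characters left out ...]
le 650 [247.4 341.6] box [[222.2, 341.0], [226.2, 327.7], [278.5, 343.8], [274.4, 357.0]]
[[597.323324273959, 256.670379063835], [611.2224239714965, 228.54439002521724], [507.7706488005166, 203.94643890421224], [496.28829798205857, 231.86737476815836]] mid [553.2 230.3]
side steel 332 [294.7 355.7] box [[272.7, 352.9], [275.1, 345.3], [316.3, 358.1], [313.9, 365.7]]
[[508.3424332011446, 221.35864639335233], [514.9772047246454, 205.21248287067993], [435.93150161326304, 187.10742302313224], [430.3113908412351, 203.16027575235427]] mid [472.4 204.2]
t 0.1 pos [ 202.3 -590.8  222. ] jaw axis deg -71.1 toolx [-0.  0. -1.] F [ 0.7  0.3 -0.7] M [ 0.  0. -0.] w 87.5 q [-1.3  0.4  1.6  0.   1.1 -0. ]
```

Run:
```python
from h import *
np.set_printoptions(precision=1,suppress=True)
T=np.array([[78,147],[382,75],[470,425],[158,500]])/4.6+[265,195]-0.4
S=np.array([[50,262],[168,62],[510,145],[420,355]])/5.5+[295,195]-0.4
for z in(80,85):print(z,onz("top",T,z).mean(0),onz("side",S,z).mean(0))
t=cv2.imread("pics/top0.png");s=cv2.imread("pics/side0.png")
cv2.imwrite("pics/t_bl.png",np.hstack([cv2.resize(t[215:320,145:205],None,fx=5,fy=5,interpolation=cv2.INTER_CUBIC)]))
cv2.imwrite("pics/s_bl.png",cv2.resize(s[320:375,215:325],None,fx=6,fy=6,interpolation=cv2.INTER_CUBIC))
```

```text
80 [532.9 -68.1  80. ] [532.6 -70.8  80. ]
85 [532.3 -68.   85. ] [529.8 -65.9  85. ]
```

View pics/t_bl.png

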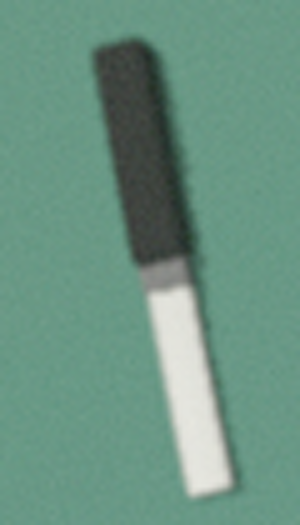

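View pics/s_bl.png

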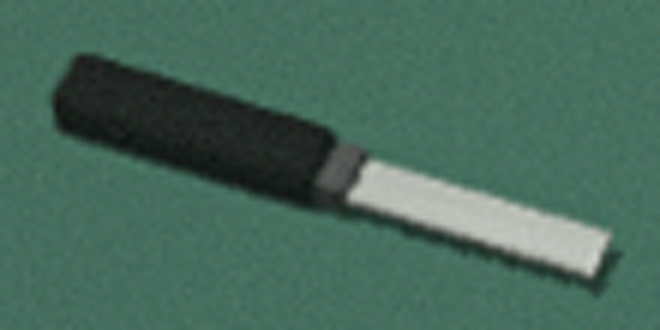

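Run:
```python
from h import *
np.set_printoptions(precision=1,suppress=True)
U=np.array([[211.5,492],[168,289],[160,264],[121,45]])/5+[145,215]-.4
A=np.vstack([onz("top",U[:2],11.5),onz("top",U[2:],20)])[:,:2];print(A, np.linalg.norm(A-A[0],axis=1))
d=A[0]-A[3];print("dir",np.degrees(np.arctan2(d[1],d[0])))
V=np.array([[602,255],[357,180]])/6+[215,320]-.4
print(onz("side",V,11.5),tri(U[:1],V[:1]))
B=onz("side",V,11.5)[:,:2];d=B[0]-B[1];print(np.degrees(np.arctan2(d[1],d[0])))
```

```text
[[434.  193.9]
 [512.3 213.3]
 [521.1 214.3]
 [607.4 233.3]] [  0.   80.7  89.5 177.9]
dir -167.22535285922785
[[433.1 195.6  11.5]
 [510.6 214.1  11.5]] [[433.9 194.4   9.5   0. ]]
-166.5923412473592
```

Call:
move_arm([
  [0,0,60,0,-1],
  [60,146,70,0,-1],
  [333.5,809.4,70,-0.1,-1],
  [333.5,809.4,70,-0.1,-1],
  [333.5,809.4,70,-0.1,-1],
  [333.5,809.4,70,-0.1,-1],
  [333.5,809.4,70,-0.1,-1],
  [333.5,809.4,70,-0.1,-1],
  [333.5,809.4,70,-0.1,-1],
  [333.5,809.4,70,-0.1,-1],
  [333.5,809.4,70,-0.1,-1],
  [333.5,809.4,70,-0.1,-1],
])

```text
t: 1.6
ee_pos: [464.4, 46.8, 290.6]
orientation: [2.1, 0.244, -2.1]
ft_force: [1.0, 0.2, -0.1]
width: 87.7
```

```bash
python3 -c "
from h import *
state()"
```

```text
t 1.6 pos [464.4  46.8 290.6] jaw axis deg -76.82 toolx [-0.     0.001 -1.   ] F [ 1.    0.19 -0.06] M [-0.01  -0.058  0.003] w 87.7 q [7.400e-02 1.030e-01 1.897e+00 1.000e-03 1.142e+00 1.414e+00]
```

Call:
move_arm([
  [71.4,171.8,-100,0,-1],
  [71.4,171.8,-150,0,-1],
  [71.4,171.8,-200,0,-1],
  [71.4,171.8,-250,0,-1],
  [71.4,171.8,-250,0,-1],
  [71.4,171.8,-250,0,-1],
  [71.4,171.8,-250,0,-1],
])

```text
t: 2.48
ee_pos: [535.6, 218.4, 40.7]
orientation: [2.098, 0.244, -2.101]
ft_force: [-0.9, -0.3, -0.1]
width: 87.1
```

```bash
python3 -c "
from h import *
state()
s=get_image('side');cv2.imwrite('pics/s1.png',cv2.resize(s[250:400,180:380],None,fx=4,fy=4,interpolation=cv2.INTER_CUBIC))"
```

```text
t 2.475 pos [535.6 218.4  40.7] jaw axis deg -76.79 toolx [-0.001  0.001 -1.   ] F [-0.89 -0.35 -0.08] M [ 0.012 -0.025 -0.018] w 87.1 q [0.366 0.617 1.826 0.002 0.699 1.705]
```

View pics/s1.png

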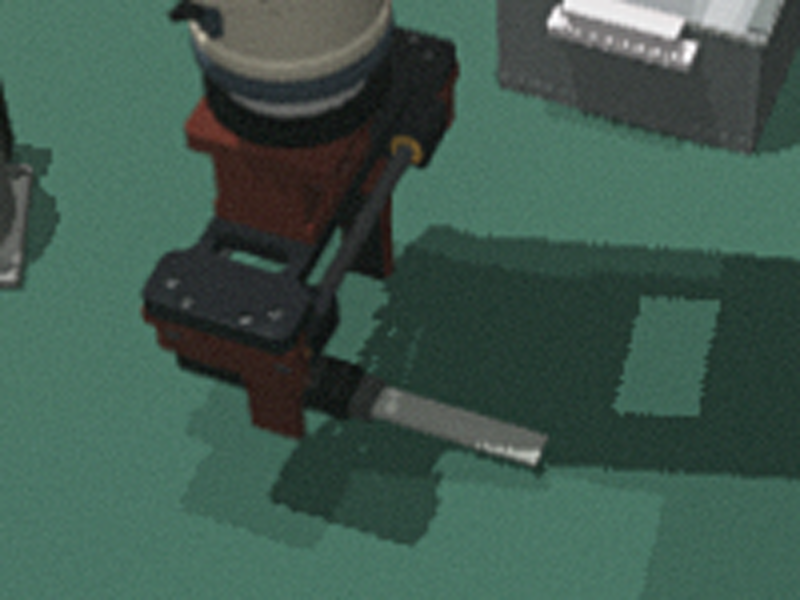

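The fingers straddle the handle: the near finger sits at about (275,400) in the crop and the ferrule at (365,395). I'll lower the gripper and close it.

Call:
move_arm([
  [0.2,0.2,-30,0,-1],
  [0.2,0.2,-37.7,0,-1],
  [0.2,0.2,-37.7,0,-1],
  [0.2,0.2,-37.7,0,1],
  [0.2,0.2,-37.7,0,1],
  [0.2,0.2,-37.7,0,1],
  [0.2,0.2,-37.7,0,1],
  [0.2,0.2,-37.7,0,1],
  [0.2,0.2,-37.7,0,1],
])

```text
t: 3.65
ee_pos: [536.5, 218.6, 4.2]
orientation: [2.101, 0.244, -2.099]
ft_force: [-0.3, 0.4, -0.8]
width: 31.4
```

```bash
python3 -c "
from h import *
state()"
```

```text
t 3.65 pos [536.5 218.6   4.2] jaw axis deg -76.82 toolx [ 0.001  0.001 -1.   ] F [-0.28  0.38 -0.82] M [-0.055  0.003  0.01 ] w 31.4 q [0.366 0.68  1.828 0.002 0.633 1.705]
```

Call:
move_arm([
  [0,0,-1.2,0,1],
  [0,0,-1.2,0,1],
  [0,0,-1.2,0,1],
  [0,0,-1.2,0,1],
])

```text
t: 4.15
ee_pos: [536.6, 218.6, 3.1]
orientation: [2.101, 0.244, -2.099]
ft_force: [-1.1, -1.8, 3.6]
width: 21.6
```

```bash
python3 -c "
from h import *
state()"
```

```text
t 4.15 pos [536.6 218.6   3.1] jaw axis deg -76.82 toolx [ 0.001  0.001 -1.   ] F [-1.09 -1.85  3.64] M [-0.232  0.11  -0.052] w 21.6 q [0.366 0.682 1.828 0.002 0.631 1.705]
```

Call:
move_arm([
  [0,0,20,0,1],
  [-10,-10,65.5,0.1,1],
  [-25,-35,85.5,0.4,1],
  [-53.9,-71.5,85.5,0.8,1],
  [-53.9,-71.5,85.5,1.2,1],
  [-53.9,-71.5,85.5,1.567,1],
  [-53.9,-71.5,85.5,1.567,1],
  [-53.9,-71.5,85.5,1.567,1],
  [-53.9,-71.5,85.5,1.567,1],
  [-53.9,-71.5,85.5,1.567,1],
  [-53.9,-71.5,75.5,1.567,1],
  [-53.9,-71.5,75.5,1.567,1],
])

```text
t: 5.65
ee_pos: [482.2, 146.9, 78.1]
orientation: [1.043, 1.309, -1.044]
ft_force: [-0.7, 0.3, -0.6]
width: 22.0
```

```bash
python3 -c "
from h import *
state()
s=get_image('side');cv2.imwrite('pics/s2.png',s);cv2.imwrite('pics/s2z.png',cv2.resize(s[200:350,230:430],None,fx=4,fy=4,interpolation=cv2.INTER_CUBIC))
s=get_image('top');cv2.imwrite('pics/t2.png',s);cv2.imwrite('pics/t2z.png',cv2.resize(s[180:330,180:380],None,fx=4,fy=4,interpolation=cv2.INTER_CUBIC))"
```

```text
t 5.65 pos [482.2 146.9  78.1] jaw axis deg 12.8 toolx [-0.003  0.001 -1.   ] F [-0.73  0.27 -0.64] M [-0.045 -0.123 -0.05 ] w 22.0 q [0.271 0.477 1.981 0.002 0.686 0.046]
```

View pics/s2z.png

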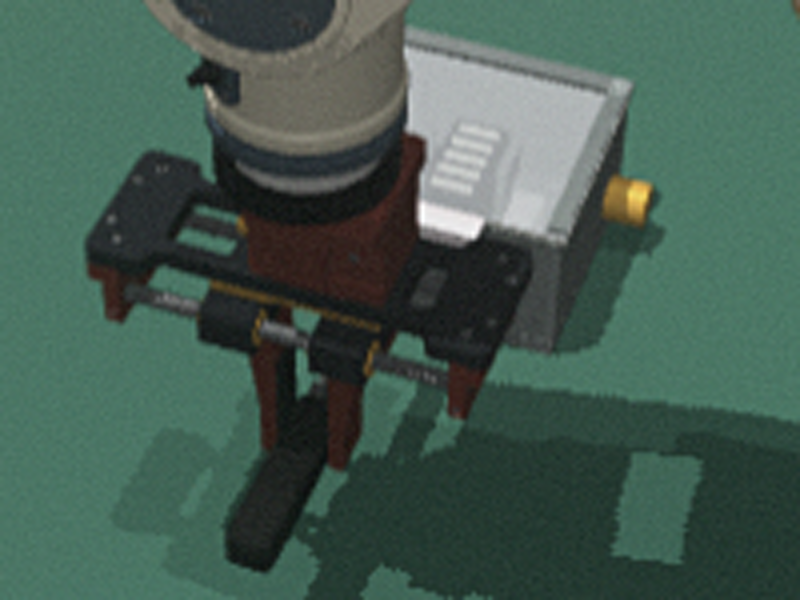

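View pics/t2z.png

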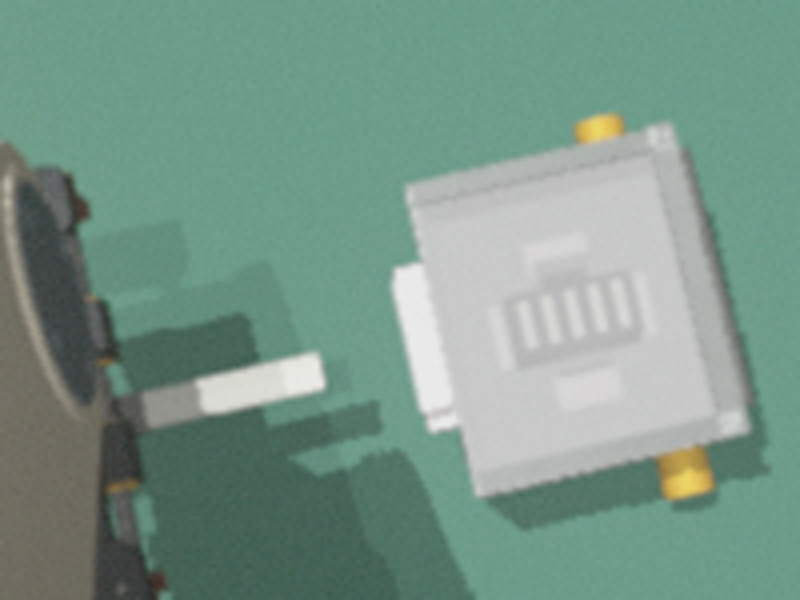

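Run:
```python
from h import *
np.set_printoptions(precision=1,suppress=True)
U=np.array([[322,370],[198,397]])/4+[180,180]-.4
A=onz("top",U,86.5)[:,:2];print(A);d=A[0]-A[1];print(np.degrees(np.arctan2(d[1],d[0])))
a=np.radians(13);c=np.array([532.6,-68.8]);ex=np.array([np.cos(a),np.sin(a)]);ey=np.array([-ex[1],ex[0]])
for p in A:print("box frame",(p-c)@ex,(p-c)@ey)
p=np.array([482.2,146.9]);print("tcp",(p-c)@ex,(p-c)@ey, "dist tip",np.linalg.norm(p-A[0]))
```

```text
[[505.   45.3]
 [493.4 100.2]]
-78.01634939423606
box frame -1.2029099188999057 117.4046239297344
box frame -0.20700052025865906 173.54222832753845
tcp -0.5863088432042088 221.50915611310603 dist tip 104.10635820162577
```

Call:
move_arm([
  [0,0,-9.5,0,1],
  [0,0,-9.5,0,1],
  [5,-21.4,-9.5,0,1],
  [7.9,-34.1,-9.5,0,1],
  [9,-39,-9.5,0,1],
  [10,-43.4,-9.5,0,1],
  [11,-47.7,-9.5,0,1],
  [11,-47.7,-9.5,0,1],
  [11,-47.7,-9.5,0,1],
])

```text
t: 6.88
ee_pos: [493.5, 99.5, 69.0]
orientation: [1.042, 1.309, -1.043]
ft_force: [-0.3, -0.3, -1.3]
width: 21.7
```

```bash
python3 -c "
from h import *
state()
s=get_image('top');cv2.imwrite('pics/t3z.png',cv2.resize(s[180:330,180:380],None,fx=4,fy=4,interpolation=cv2.INTER_CUBIC))"
```

```text
t 6.875 pos [493.5  99.5  69. ] jaw axis deg 12.86 toolx [-0.002  0.001 -1.   ] F [-0.35 -0.27 -1.34] M [-0.12  -0.149 -0.055] w 21.7 q [ 0.174  0.493  1.986  0.002  0.665 -0.052]
```

View pics/t3z.png

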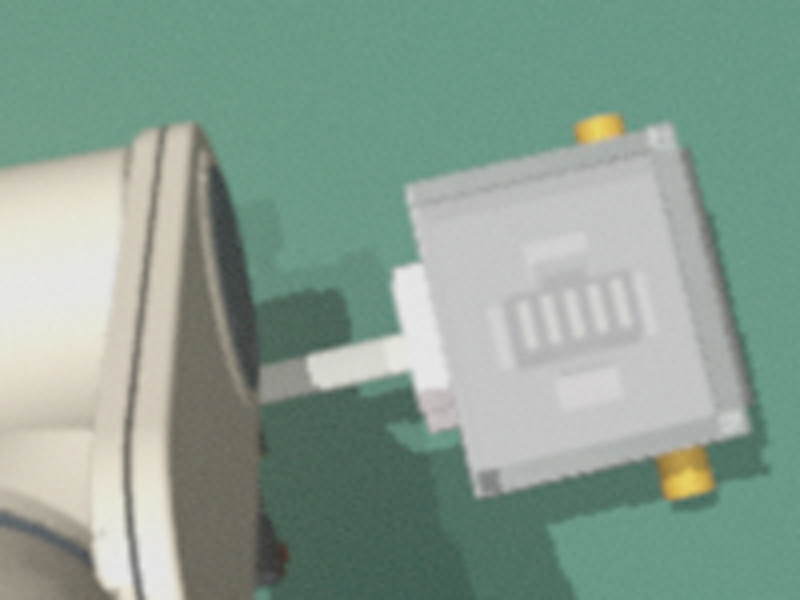

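Run:
```python
import numpy as np
for th in [0,.05,.1,.15,.2,.3,.4,.5,.6,.7,.8,.9,1.0,1.1,1.2,1.3,1.4,1.5,1.6,1.7,1.8,1.87]:
    r=128-10*th
    dy=-64+r*np.cos(th)-66.5; dz=80+r*np.sin(th)-77.4
    print(th,np.round([-.225*dy,.974*dy,dz],1))
```

```text
0 [ 0.6 -2.4  2.6]
0.05 [ 0.7 -3.1  9. ]
0.1 [ 0.9 -4.  15.3]
0.15 [ 1.2 -5.3 21.5]
0.2 [ 1.6 -6.8 27.6]
0.3 [  2.5 -10.8  39.5]
0.4 [  3.7 -15.9  50.9]
0.5 [  5.1 -22.   61.6]
0.6 [  6.7 -29.   71.5]
0.7 [  8.5 -37.   80.6]
0.8 [ 10.6 -45.7  88.7]
0.9 [ 12.7 -55.1  95.8]
1.0 [ 15.  -65.  101.9]
1.1 [ 17.4 -75.4 106.9]
1.2 [ 19.9 -86.2 110.7]
1.3 [ 22.4 -97.1 113.4]
1.4 [  25.  -108.2  114.9]
1.5 [  27.6 -119.3  115.3]
1.6 [  30.1 -130.3  114.6]
1.7 [  32.6 -141.   112.7]
1.8 [  35.  -151.4  109.7]
1.87 [  36.6 -158.5  107. ]
```

Call:
move_arm([
  [0.5,-2,1,0,1],
  [0.6,-2.4,4,0,1],
  [0.7,-3.1,9,0,1],
  [0.9,-4,15.3,0,1],
  [1.2,-5.3,21.5,0,1],
  [1.6,-6.8,27.6,0,1],
  [1.6,-6.8,27.6,0,1],
])

```text
t: 7.8
ee_pos: [495.4, 92.5, 97.2]
orientation: [1.043, 1.308, -1.042]
ft_force: [-1.2, 0.1, -1.1]
width: 21.9
```

```bash
python3 -c "
from h import *
state()
s=get_image('side');cv2.imwrite('pics/s4z.png',cv2.resize(s[180:330,230:430],None,fx=4,fy=4,interpolation=cv2.INTER_CUBIC))
s=get_image('top');cv2.imwrite('pics/t4z.png',cv2.resize(s[180:330,180:380],None,fx=4,fy=4,interpolation=cv2.INTER_CUBIC))"
```

```text
t 7.8 pos [495.4  92.5  97.2] jaw axis deg 12.86 toolx [-0.001  0.001 -1.   ] F [-1.2   0.08 -1.09] M [-0.046 -0.064  0.013] w 21.9 q [ 0.16   0.442  1.975  0.002  0.725 -0.065]
```

View pics/t4z.png

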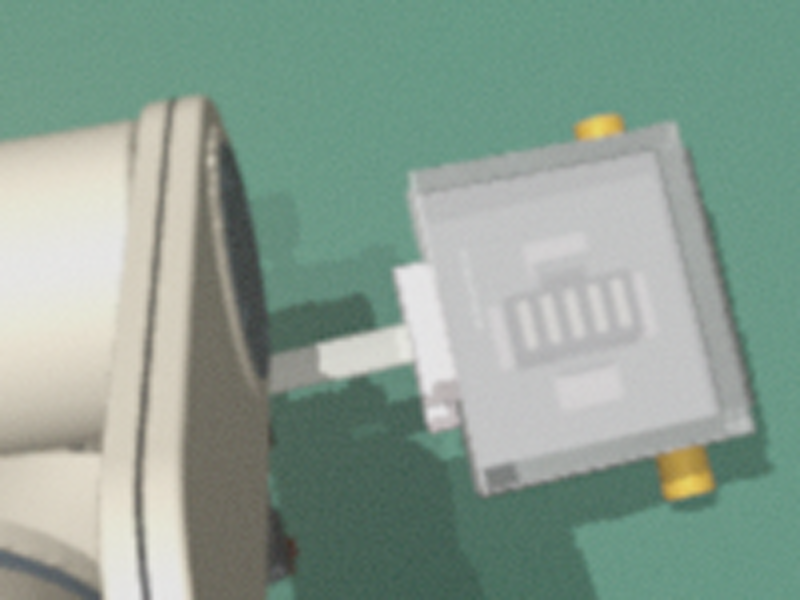

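View pics/s4z.png

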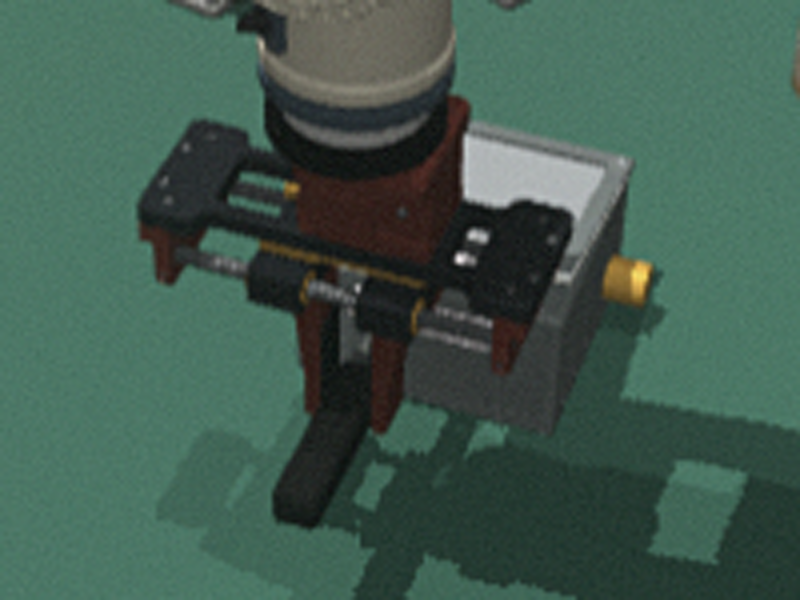

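Call:
move_arm([
  [0.9,-4,11.9,0,1],
  [2.1,-9.1,23.3,0,1],
  [3.5,-15.2,34,0,1],
  [3.5,-15.2,34,0,1],
])

```text
t: 8.4
ee_pos: [499.8, 76.8, 132.1]
orientation: [1.044, 1.306, -1.041]
ft_force: [1.1, -0.2, -1.8]
width: 21.7
```

```bash
python3 -c "
from h import *
state()
s=get_image('top');cv2.imwrite('pics/t5z.png',cv2.resize(s[180:330,180:380],None,fx=4,fy=4,interpolation=cv2.INTER_CUBIC))"
```

```text
t 8.4 pos [499.8  76.8 132.1] jaw axis deg 12.84 toolx [ 0.001  0.001 -1.   ] F [ 1.07 -0.21 -1.78] M [-0.056 -0.084  0.017] w 21.7 q [ 1.290e-01  3.830e-01  1.957e+00  1.000e-03  8.000e-01 -9.600e-02]
```

View pics/t5z.png

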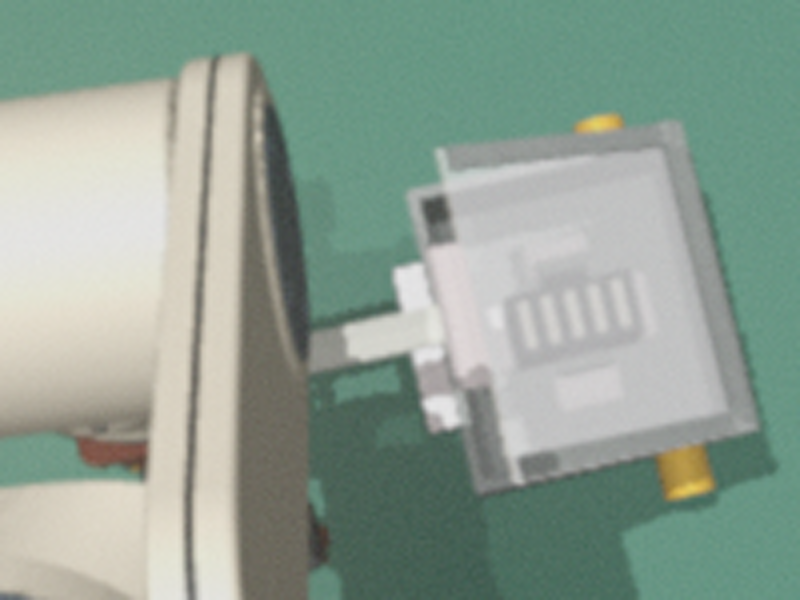

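The cover has come up to roughly 0.5 rad. Its lip is at about (455,310) in the crop, with the blade under it. I'll keep following the arc.

Call:
move_arm([
  [1.6,-7,9.9,0,1],
  [3.4,-15,19,0,1],
  [5.5,-23.7,27.1,0,1],
  [7.6,-33.1,34.2,0,1],
  [9.9,-43,40.3,0,1],
  [12.3,-53.4,45.3,0,1],
  [14.8,-64.2,49.1,0,1],
  [17.3,-75.1,51.8,0,1],
  [17.3,-75.1,51.8,0,1],
])

```text
t: 9.57
ee_pos: [517.1, 0.9, 183.4]
orientation: [1.044, 1.306, -1.042]
ft_force: [0.7, 0.1, -1.5]
width: 22.0
```

```bash
python3 -c "
from h import *
state()
s=get_image('side');cv2.imwrite('pics/s6z.png',cv2.resize(s[130:330,230:430],None,fx=3,fy=3,interpolation=cv2.INTER_CUBIC))
s=get_image('top');cv2.imwrite('pics/t6z.png',cv2.resize(s[180:330,180:380],None,fx=4,fy=4,interpolation=cv2.INTER_CUBIC))"
```

```text
t 9.575 pos [517.1   0.9 183.4] jaw axis deg 12.79 toolx [ 0.001  0.    -1.   ] F [ 0.7   0.15 -1.52] M [-0.009 -0.066 -0.018] w 22.0 q [-0.022  0.319  1.899  0.     0.923 -0.245]
```

View pics/t6z.png

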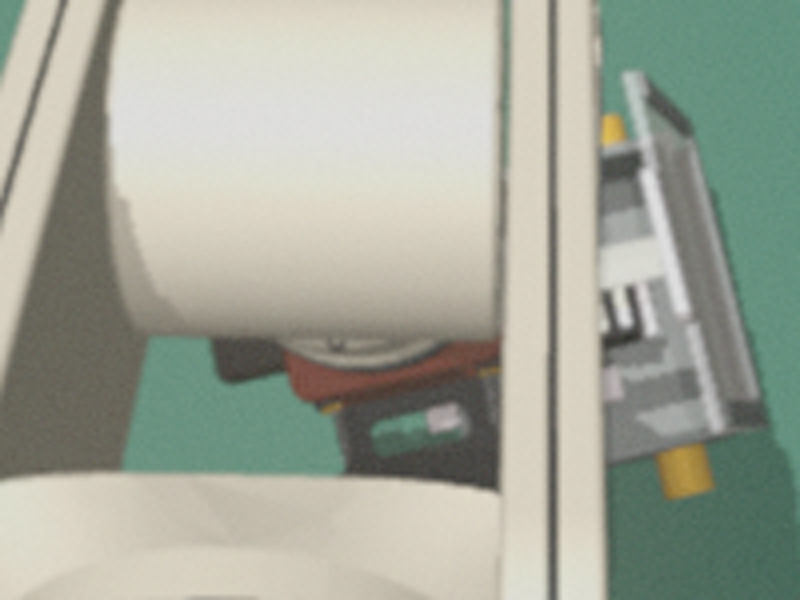

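View pics/s6z.png

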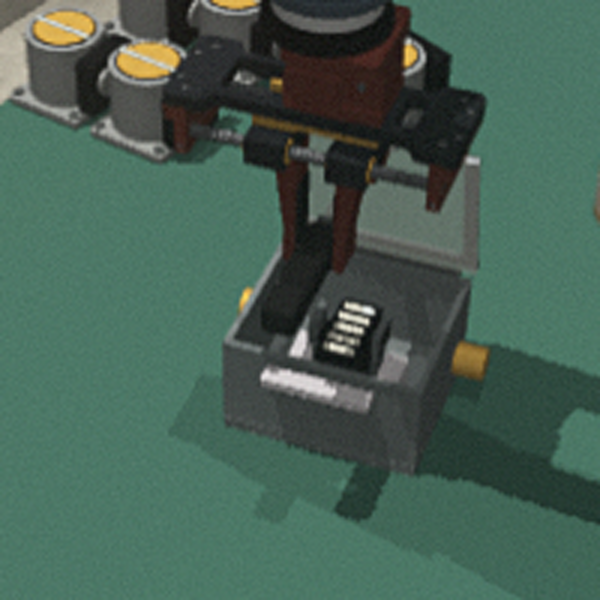

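Call:
move_arm([
  [2.6,-11.1,1.5,0,1],
  [5.2,-22.2,1.9,0,1],
  [7.7,-33.2,1.2,0,1],
  [10.2,-43.9,-0.7,0,1],
  [12.6,-54.3,-3.7,0,1],
  [13.5,-58.5,-5,0,1],
  [13.5,-58.5,-5,0,1],
])

```text
t: 10.55
ee_pos: [530.1, -57.2, 177.9]
orientation: [1.043, 1.307, -1.043]
ft_force: [-0.3, 0.1, -0.9]
width: 21.9
```

```bash
python3 -c "
from h import *
state()
s=get_image('side');cv2.imwrite('pics/s7z.png',cv2.resize(s[130:330,230:430],None,fx=3,fy=3,interpolation=cv2.INTER_CUBIC))
s=get_image('top');cv2.imwrite('pics/t7z.png',cv2.resize(s[180:330,230:430],None,fx=4,fy=4,interpolation=cv2.INTER_CUBIC))"
```

```text
t 10.55 pos [530.1 -57.2 177.9] jaw axis deg 12.8 toolx [-0.     0.001 -1.   ] F [-0.34  0.09 -0.88] M [-0.052 -0.104 -0.027] w 21.9 q [-1.300e-01  3.490e-01  1.868e+00  1.000e-03  9.250e-01 -3.540e-01]
```

View pics/t7z.png

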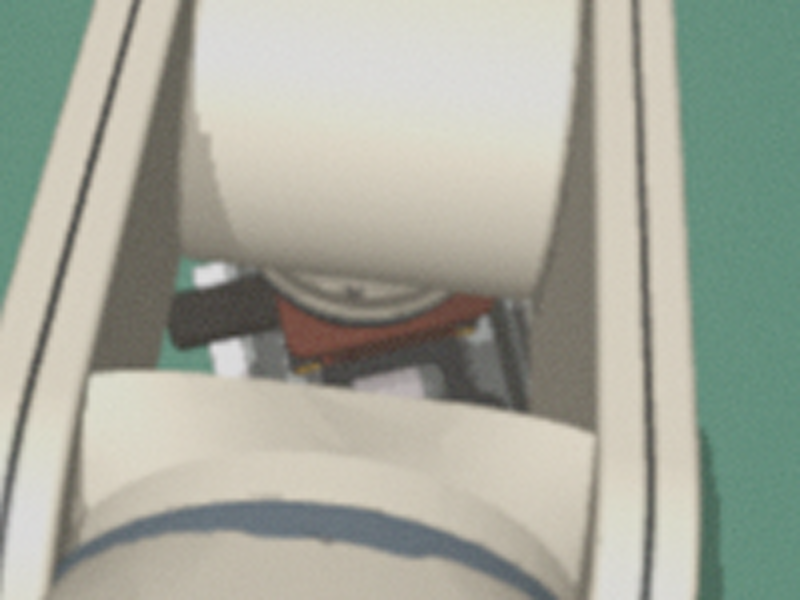

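View pics/s7z.png

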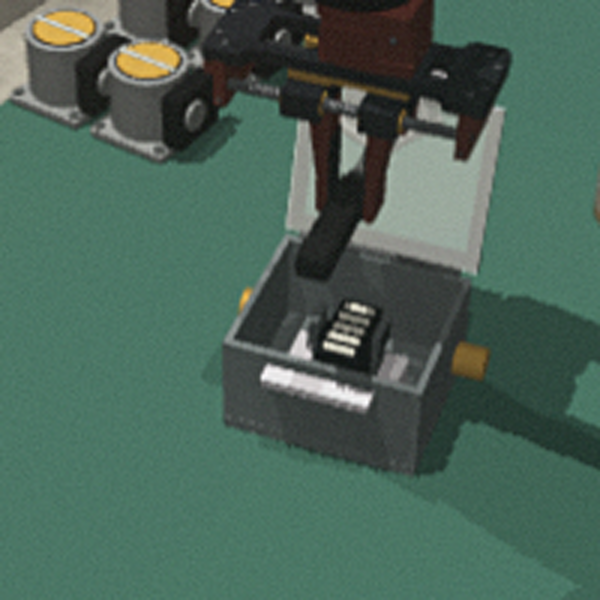

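Call:
move_arm([
  [0.7,-3,-1,0,1],
  [1.4,-6,-2,0,1],
  [1.4,-6,-2,0,1],
])

```text
t: 11.02
ee_pos: [529.9, -59.7, 175.5]
orientation: [1.046, 1.313, -1.042]
ft_force: [-3.0, 16.0, 1.5]
width: 22.0
```

```bash
python3 -c "
from h import *
state()"
```

```text
t 11.025 pos [529.9 -59.7 175.5] jaw axis deg 12.8 toolx [-0.003  0.006 -1.   ] F [-2.99 15.95  1.46] M [2.604 0.422 0.043] w 22.0 q [-0.137  0.355  1.867  0.007  0.924 -0.365]
```

Call:
move_arm([
  [-2,9,1,0,1],
  [-9,40,3,0,1],
  [-18,90,3,0,1],
  [-26,145,3,0,1],
  [-30,200,0,0,1],
  [-30,250,-30,0,1],
  [-30,278,-75,0,1],
  [-30,278,-120,0,1],
  [-30,278,-150,0,1],
  [-30,278,-150,0,1],
])

```text
t: 12.28
ee_pos: [498.2, 217.9, 23.6]
orientation: [1.043, 1.315, -1.045]
ft_force: [0.6, -0.1, -0.5]
width: 22.1
```

```bash
python3 -c "
from h import *
state()
s=get_image('side');cv2.imwrite('pics/s8z.png',s)
s=get_image('top');cv2.imwrite('pics/t8z.png',s)"
```

```text
t 12.275 pos [498.2 217.9  23.6] jaw axis deg 12.84 toolx [-0.008  0.004 -1.   ] F [ 0.62 -0.12 -0.52] M [-0.059 -0.133  0.009] w 22.1 q [0.387 0.616 1.903 0.011 0.629 0.154]
```

View pics/t8z.png

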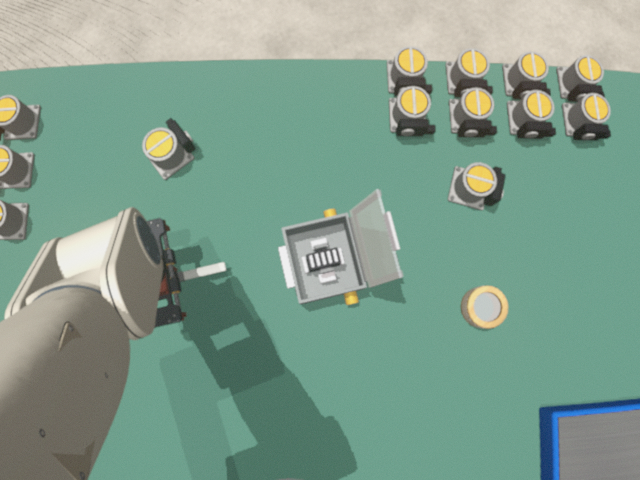

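View pics/s8z.png

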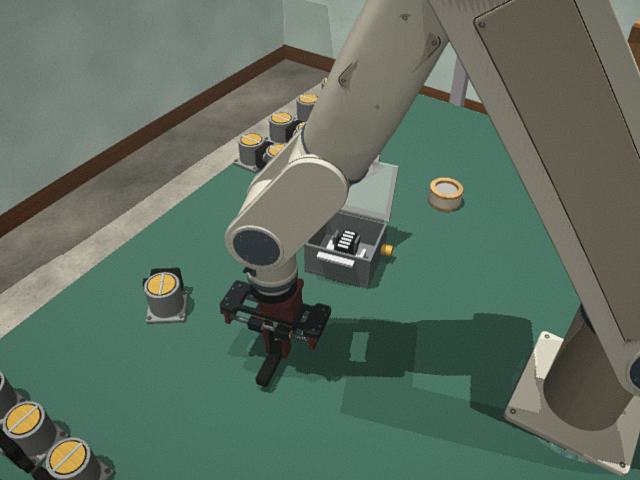

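The cover stays open at the stop: the plate is at about (375,240) in the top view and the open box is at (325,258). I'll lower the blade to the bench.

Call:
move_arm([
  [0,0,-12,0,1],
  [0,0,-17,0,1],
  [0,0,-20,0,1],
  [0,0,-20,0,1],
  [0,0,-20,0,1],
])

```text
t: 13.0
ee_pos: [500.5, 218.6, 6.3]
orientation: [1.046, 1.313, -1.041]
ft_force: [-0.8, 0.1, -1.8]
width: 21.7
```

```bash
python3 -c "
from h import *
state()
s=get_image('side');cv2.imwrite('pics/s9z.png',cv2.resize(s[280:400,200:360],None,fx=5,fy=5,interpolation=cv2.INTER_CUBIC))"
```

```text
t 13.0 pos [500.5 218.6   6.3] jaw axis deg 12.8 toolx [-0.003  0.006 -1.   ] F [-0.76  0.09 -1.77] M [-0.104 -0.162  0.005] w 21.7 q [0.386 0.648 1.902 0.012 0.592 0.153]
```

View pics/s9z.png

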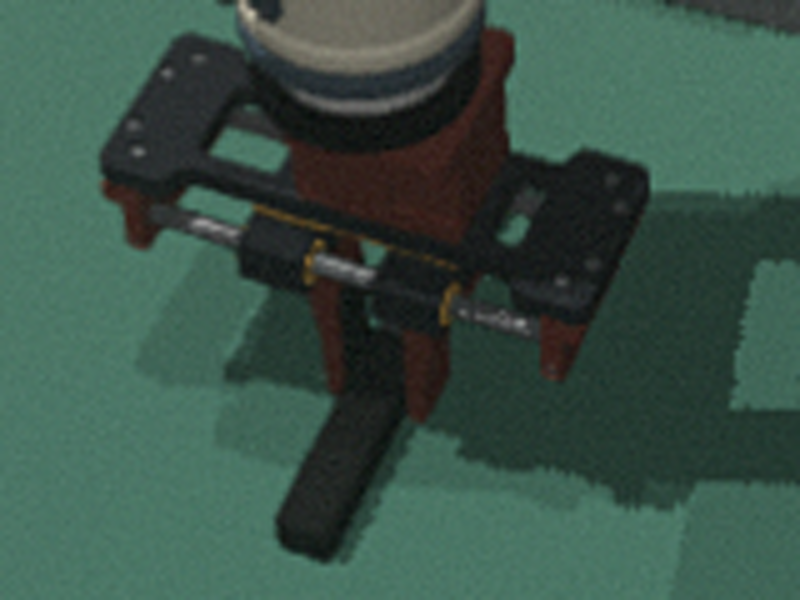

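Call:
move_arm([
  [0,0,-2,0,1],
  [0,0,-3.2,0,1],
  [0,0,-3.2,0,1],
  [0,0,-3.2,0,1],
])

```text
t: 13.55
ee_pos: [500.7, 218.5, 3.3]
orientation: [1.047, 1.312, -1.041]
ft_force: [0.8, -2.3, 3.9]
width: 21.5
```

```bash
python3 -c "
from h import *
state()"
```

```text
t 13.55 pos [500.7 218.5   3.3] jaw axis deg 12.8 toolx [-0.002  0.006 -1.   ] F [ 0.77 -2.33  3.87] M [-0.247 -0.109  0.001] w 21.5 q [0.386 0.653 1.902 0.012 0.587 0.153]
```

Call:
move_arm([
  [0,0,0,0,-1],
  [0,0,0,0,-1],
  [0,0,0,0,-1],
  [0,0,0,0,-1],
  [0,0,40,0,-1],
  [0,0,100,0,-1],
  [0,0,160,0,-1],
  [-60,60,160,0,-1],
  [-60,60,160,0,-1],
])

```text
t: 14.68
ee_pos: [439.3, 279.7, 164.4]
orientation: [1.047, 1.312, -1.039]
ft_force: [-0.8, -0.5, 0.6]
width: 88.0
```

```bash
python3 -c "
from h import *
state()
s=get_image('side');cv2.imwrite('pics/s10.png',s);cv2.imwrite('pics/s10z.png',cv2.resize(s[205:375,240:420],None,fx=4,fy=4,interpolation=cv2.INTER_CUBIC)[:600])
cv2.imwrite('pics/s10b.png',cv2.resize(s[190:290,295:405],None,fx=6,fy=6,interpolation=cv2.INTER_CUBIC)[:600])
s=get_image('top');cv2.imwrite('pics/t10.png',s);cv2.imwrite('pics/t10z.png',cv2.resize(s[180:320,150:350],None,fx=4,fy=4,interpolation=cv2.INTER_CUBIC));cv2.imwrite('pics/t10b.png',cv2.resize(s[195:315,270:410],None,fx=5,fy=5,interpolation=cv2.INTER_CUBIC))"
```

```text
t 14.675 pos [439.3 279.7 164.4] jaw axis deg 12.84 toolx [-0.001  0.007 -1.   ] F [-0.77 -0.46  0.62] M [-0.042 -0.122 -0.014] w 88.0 q [0.54  0.351 1.906 0.009 0.882 0.31 ]
```

View pics/s10.png

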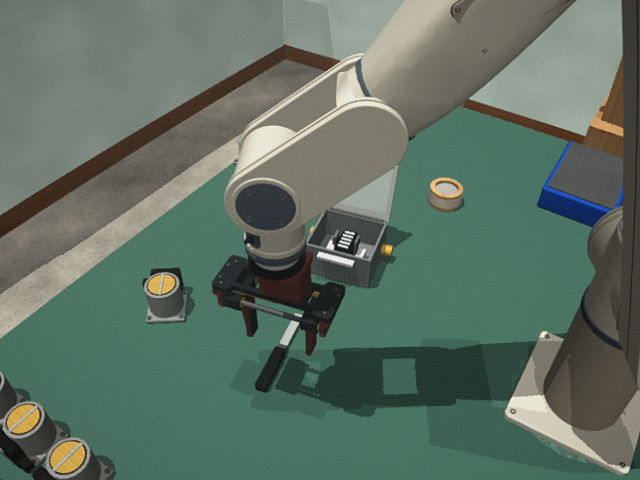

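View pics/s10b.png

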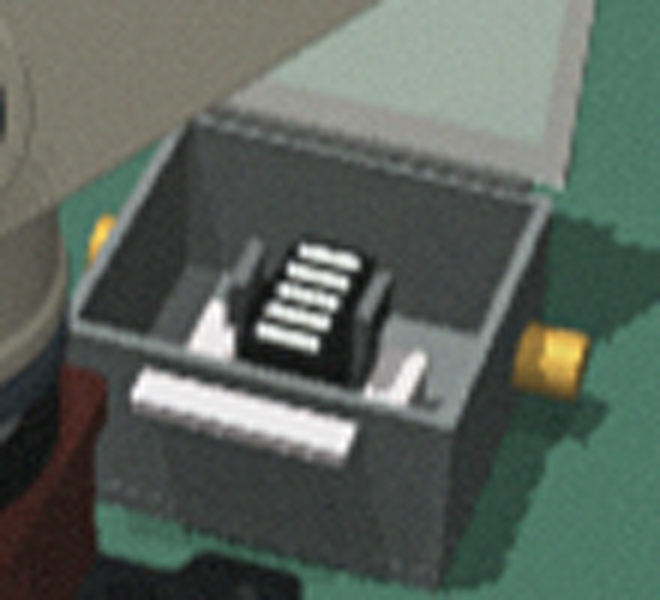

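View pics/t10z.png

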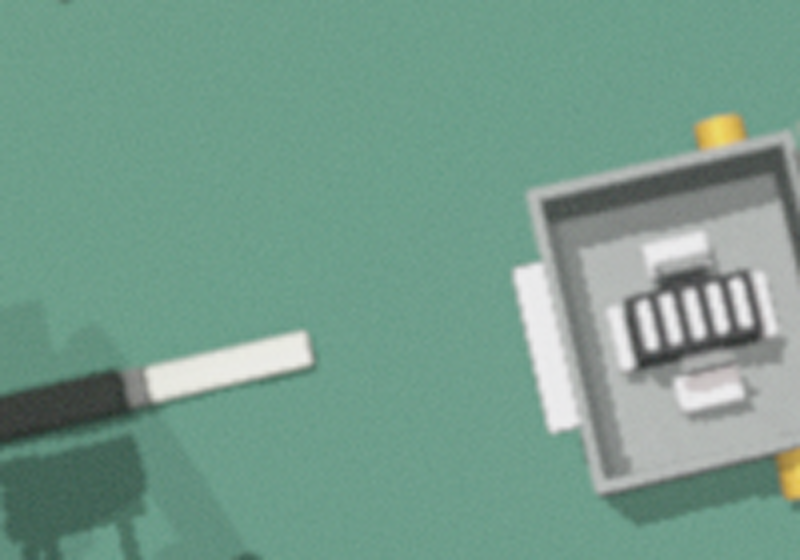

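View pics/t10b.png

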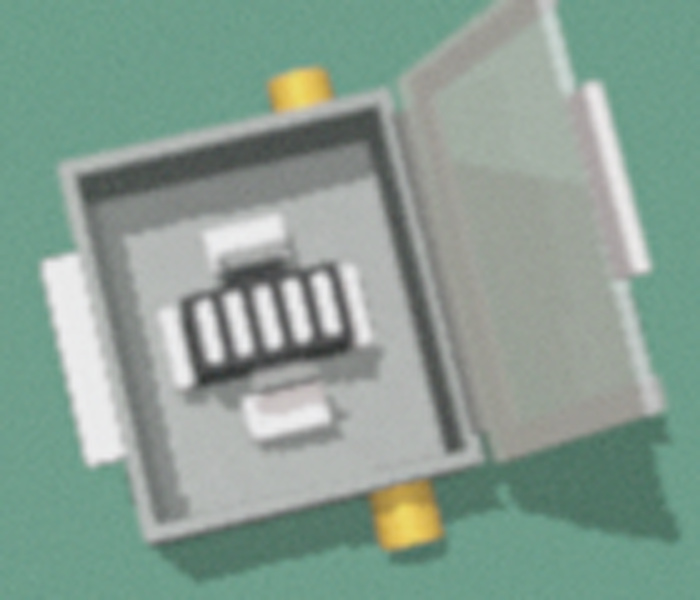

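Run:
```python
from h import *
np.set_printoptions(precision=1,suppress=True)
def f(U): return np.array(U,float)/5+[270,195]-.4
R=f([[60,163],[388,92],[482,462],[150,540]]);A=onz("top",R,80)
print(A,A.mean(0));A=A[:,:2];ex=(A[0]-A[3]+A[1]-A[2]);ey=A[0]-A[1]+A[3]-A[2]
print(np.degrees(np.arctan2(ex[1],ex[0])),np.degrees(np.arctan2(ey[1],ey[0]))-90)
S=f([[209,330],[268,316],[327.5,302]]);V=np.array([[288,338],[308,297],[331,257]])/6+[295,190]-.4
print(onz("top",S,62),onz("side",V,62),tri(S,V))
# stripes by mask
for n,im,(x0,y0,x1,y1) in(("top",cv2.imread("pics/t10.png"),(304,245,343,275)),("side",cv2.imread("pics/s10.png"),(336,228,358,250))):
    g=cv2.resize(im[y0:y1,x0:x1],None,fx=8,fy=8,interpolation=cv2.INTER_CUBIC).min(2)
    for th in(120,150):
        k,l,st,ce=cv2.connectedComponentsWithStats((g>th).astype(np.uint8))
        o=[(st[i,4],((ce[i]+.5)/8-.5+[x0,y0]).round(2).tolist()) for i in range(1,k) if st[i,4]>150];print(n,th,o)
for n in("top","side"):
    v=calibration(n)['view'];print(n,-v[:3,:3].T@v[:3,3])
```

```text
[[ 587.     7.8   80. ]
 [ 612.7 -112.    80. ]
 [ 477.3 -142.9   80. ]
 [ 450.9  -24.3   80. ]] [532.  -67.9  80. ]
13.081893391896458 12.31559361715415
[[527.7 -45.9  62. ]
 [532.7 -67.6  62. ]
 [537.7 -89.5  62. ]] [[525.8 -45.   62. ]
 [531.  -66.6  62. ]
 [535.2 -88.9  62. ]] [[527.3 -46.2  60.5   1.4]
 [532.4 -67.9  60.5   1.1]
 [537.  -90.   60.5   2. ]]
top 120 [(np.int32(41498), [323.27, 259.78]), (np.int32(3843), [328.91, 256.6]), (np.int32(3851), [323.07, 258.04]), (np.int32(3928), [317.22, 259.27])]
top 150 [(np.int32(11361), [308.74, 254.61]), (np.int32(6151), [338.61, 250.87]), (np.int32(2954), [334.75, 255.21]), (np.int32(3023), [328.92, 256.62]), (np.int32(2997), [323.1, 258.04]), (np.int32(3055), [317.22, 259.25]), (np.int32(3026), [311.39, 260.81]), (np.int32(6334), [330.49, 271.95])]
side 120 [(np.int32(1638), [349.39, 232.34]), (np.int32(198), [336.33, 232.5]), (np.int32(1646), [347.49, 235.58]), (np.int32(323), [356.35, 239.35]), (np.int32(1649), [345.92, 238.89]), (np.int32(1751), [344.28, 242.21]), (np.int32(1762), [342.5, 245.67])]
side 150 [(np.int32(1318), [349.42, 232.35]), (np.int32(1307), [347.48, 235.58]), (np.int32(1292), [345.92, 238.89]), (np.int32(1385), [344.29, 242.23]), (np.int32(1413), [342.49, 245.67])]
top [428.1 -42.8 907.8]
side [ 94.7 702.  868. ]
```

Call:
move_arm([
  [16,-60,5,0,-1],
  [32,-120,5,0,-1],
  [48,-180,5,0,-1],
  [64,-240,5,0,-1],
  [80,-300,5,0,-1],
  [92.7,-347.4,-10,0,-1],
  [92.7,-347.4,-40,0,-1],
  [92.7,-347.4,-64,0,-1],
  [92.7,-347.4,-64,0,-1],
  [92.7,-347.4,-64,0,-1],
])

```text
t: 16.02
ee_pos: [532.3, -68.1, 100.1]
orientation: [1.045, 1.313, -1.039]
ft_force: [0.4, -0.0, 0.2]
width: 87.7
```

```bash
python3 -c "
from h import *
state()
s=get_image('side');cv2.imwrite('pics/s11.png',cv2.resize(s[130:290,250:450],None,fx=4,fy=4,interpolation=cv2.INTER_CUBIC))"
```

```text
t 16.025 pos [532.3 -68.1 100.1] jaw axis deg 12.94 toolx [-0.002  0.006 -1.   ] F [ 0.43 -0.04  0.19] M [-0.038 -0.119 -0.018] w 87.7 q [-0.153  0.475  1.902  0.008  0.768 -0.385]
```

View pics/s11.png

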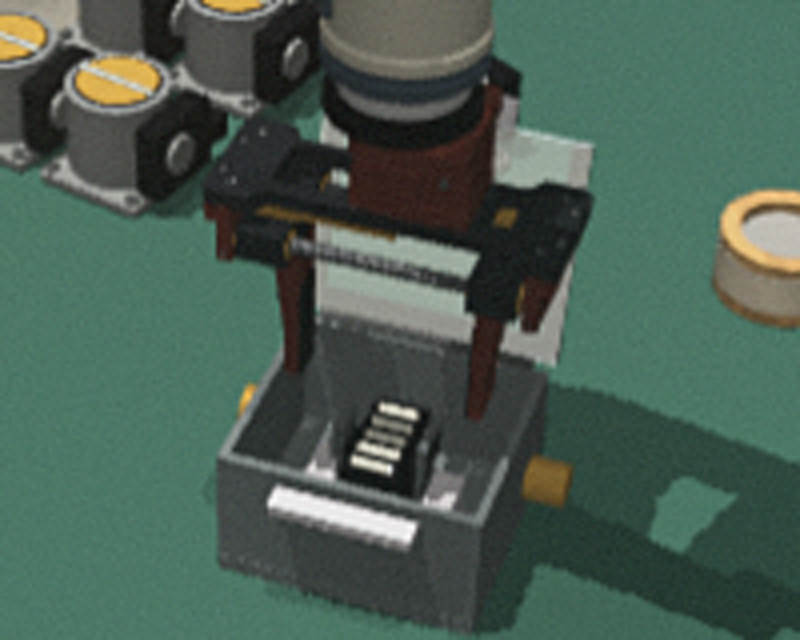

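The fingers straddle the cassette evenly: fingertips are at about (295,365) and (480,410) in the crop, with the cassette top at (385,435). I'll descend.

Call:
move_arm([
  [-0.2,0.3,-20,0,-1],
  [-0.2,0.3,-40,0,-1],
  [-0.2,0.3,-50,0,-1],
  [-0.2,0.3,-56,0,-1],
  [-0.2,0.3,-56,0,-1],
  [-0.2,0.3,-56,0,-1],
])

```text
t: 16.82
ee_pos: [532.8, -67.7, 45.0]
orientation: [1.045, 1.311, -1.038]
ft_force: [-0.7, 0.7, -1.0]
width: 87.8
```

```bash
python3 -c "
from h import *
state()"
```

```text
t 16.825 pos [532.8 -67.7  45. ] jaw axis deg 12.96 toolx [-0.     0.006 -1.   ] F [-0.67  0.7  -0.97] M [-0.03  -0.069 -0.019] w 87.8 q [-0.152  0.57   1.918  0.009  0.655 -0.386]
```

Call:
move_arm([
  [0,0,-0.5,0,-0.23],
  [0,0,-0.5,0,-0.23],
  [0,0,-0.5,0,-0.23],
  [0,0,-0.5,0,-0.11],
  [0,0,-0.5,0,-0.11],
  [0,0,-0.5,0,-0.11],
])

```text
t: 17.58
ee_pos: [532.9, -67.7, 44.6]
orientation: [1.045, 1.311, -1.038]
ft_force: [-0.8, 0.1, 1.7]
width: 48.8
```

```bash
python3 -c "
from h import *
state()"
```

```text
t 17.575 pos [532.9 -67.7  44.6] jaw axis deg 12.96 toolx [-0.     0.006 -1.   ] F [-0.79  0.07  1.68] M [ 0.031 -0.063 -0.019] w 48.8 q [-0.152  0.57   1.918  0.009  0.654 -0.386]
```

Call:
move_arm([
  [0,0,0,0,0.1],
  [0,0,0,0,0.3],
  [0,0,0,0,1],
  [0,0,0,0,1],
  [0,0,0,0,1],
  [0,0,0,0,1],
])

```text
t: 18.32
ee_pos: [532.8, -67.8, 45.1]
orientation: [1.045, 1.312, -1.038]
ft_force: [-2.2, 0.2, 6.8]
width: 37.6
```

```bash
python3 -c "
from h import *
state()
s=get_image('side');cv2.imwrite('pics/s12.png',cv2.resize(s[130:290,250:450],None,fx=4,fy=4,interpolation=cv2.INTER_CUBIC))"
```

```text
t 18.325 pos [532.8 -67.8  45.1] jaw axis deg 12.96 toolx [-0.     0.006 -1.   ] F [-2.23  0.2   6.76] M [0.006 0.311 0.016] w 37.6 q [-0.152  0.569  1.918  0.009  0.655 -0.386]
```

View pics/s12.png

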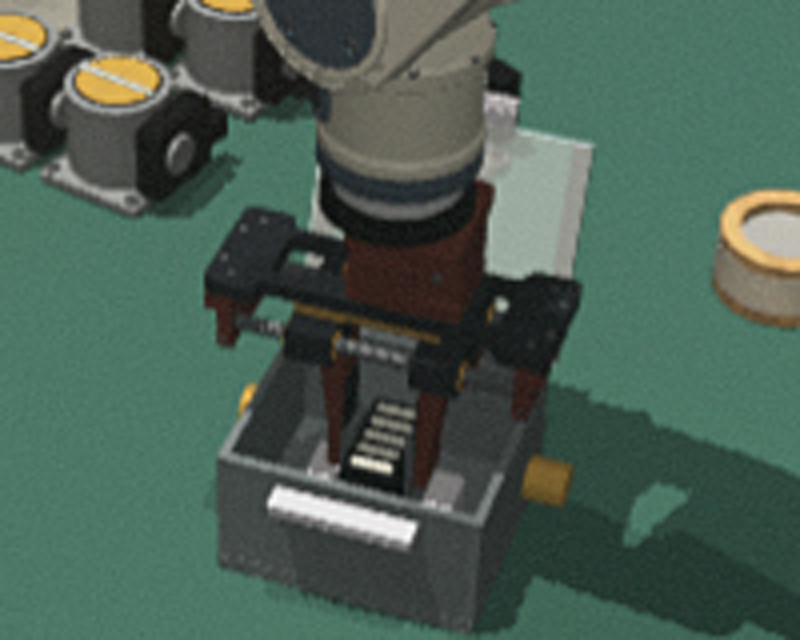

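Call:
move_arm([
  [0,0,2,0,1],
  [0,0,4,0,1],
  [0,0,6,0,1],
  [0,0,6,0,1],
])

```text
t: 18.88
ee_pos: [532.8, -67.8, 51.1]
orientation: [1.045, 1.311, -1.038]
ft_force: [-0.1, 0.5, -1.3]
width: 37.0
```

```bash
python3 -c "
from h import *
state()"
```

```text
t 18.875 pos [532.8 -67.8  51.1] jaw axis deg 12.96 toolx [-0.     0.006 -1.   ] F [-0.05  0.47 -1.34] M [-0.019 -0.083 -0.035] w 37.0 q [-0.152  0.559  1.917  0.009  0.667 -0.385]
```

Call:
move_arm([
  [0,0,8,0,1],
  [0,0,20,0,1],
  [0,0,35,0,1],
  [0,0,50,0,1],
  [0,0,66,0,1],
  [0,0,82,0,1],
  [0,0,98,0,1],
  [0,0,114,0,1],
  [0,0,130,0,1],
  [0,0,142,0,1],
  [0,0,150,0,1],
  [0,0,150,0,1],
])

```text
t: 20.38
ee_pos: [533.1, -67.8, 201.6]
orientation: [1.046, 1.311, -1.037]
ft_force: [0.3, 0.0, -1.3]
width: 37.0
```

Call:
move_arm([
  [0,0,0,0,1],
  [0,0,0,0,1],
  [0,0,0,0,1],
  [0,0,0,0,1],
])

```text
t: 20.88
ee_pos: [533.0, -67.8, 201.4]
orientation: [1.045, 1.311, -1.037]
ft_force: [0.0, 0.4, -2.5]
width: 36.9
```

```bash
python3 -c "
from h import *
o=state();print(abs(o['qvel']).max())
s=get_image('side');cv2.imwrite('pics/s13.png',s);cv2.imwrite('pics/s13z.png',cv2.resize(s[110:290,250:450],None,fx=3.3,fy=3.3,interpolation=cv2.INTER_CUBIC))
cv2.imwrite('pics/t13.png',get_image('top'))"
```

```text
t 20.875 pos [533.  -67.8 201.4] jaw axis deg 12.96 toolx [ 0.     0.006 -1.   ] F [ 0.02  0.38 -2.51] M [-0.062 -0.057  0.011] w 36.9 q [-0.152  0.323  1.841  0.007  0.978 -0.382]
0.002154407623365421
```

View pics/s13z.png

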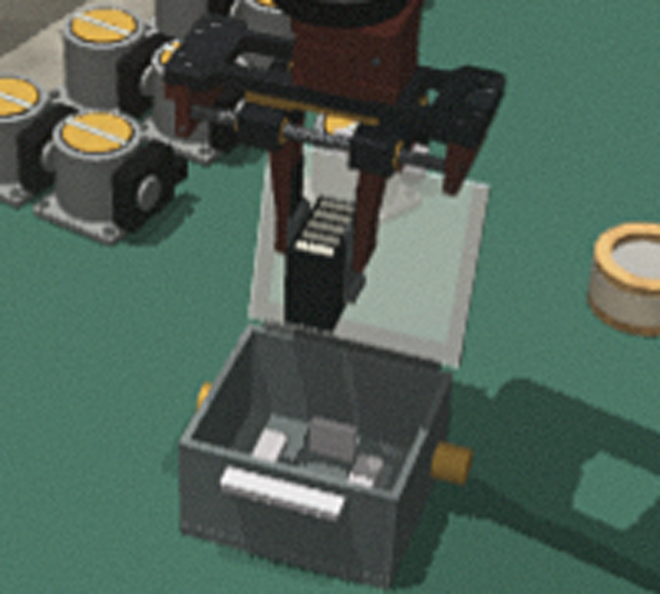

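View pics/t13.png

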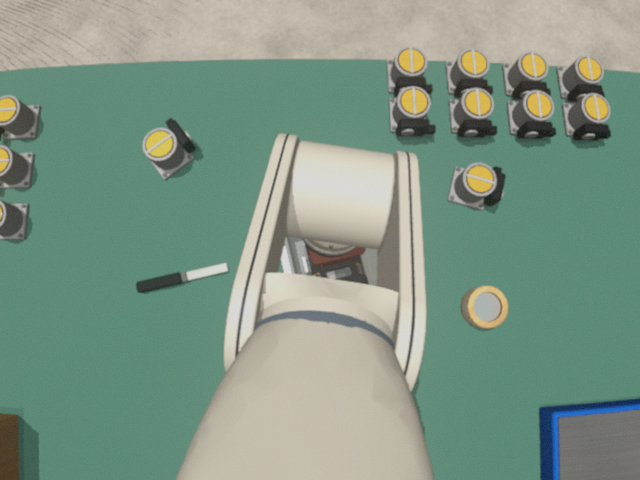

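The cassette hangs upright between the fingers at (320,250) in the crop, well above the empty box at (310,450). The cover is open behind it. The blade lies flat at about (183,278) in the top view, and the bystanders haven't moved.

```bash
python3 -c "
from h import *
print(ctrl.close_job()); state()"
```

```text
the job is handed in; nothing more can be done
None
the job is handed in; nothing more can be done
```

The job is done and handed in at about 21 s of the 64 s allowed. The cover is open, the blade is back on the bench, and the cassette is held clear above the box with its catches pinched in.

- **Cover:** I pushed the blade about 10 mm under the lip, levered the cover up and swung it to its stop, where contact rose to about 16 N. It still stood open in every later picture.
- **Blade:** I laid it flat on the bench in front of the box, at a slightly different spot and heading from where it started.
- **Cassette:** I pinched both catches in the seat and lifted. The first 6 mm came up without snagging. It now hangs upright and still, its underside about 86 mm above the box rim.
- **Bystanders:** The throttle bodies and reel look unmoved.

**Readings that don't quite match:**
- **Jaw opening:** The jaws read about 37 mm, against the 40 mm expected with both catches at their stops. I took this as give in the stops or pads, since the hooks cleared the ledges freely. I couldn't read each catch's travel on its own.
- **Upward force while pinching:** The tool saw about 7 N upward as the catches closed. It went away as soon as I lifted.

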